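Lock the bayonet cap on the filter housing

ROBOT

A 6-joint arm with a two-finger parallel gripper is mounted at the origin on a cart in front of the work surface, level with it; the furniture and walls round the work are solid. World frame = base frame: x ahead of the robot, y to its left, z up, the work surface at z = 0. Lengths are in mm, angles in rad, forces in N, time in s.
With the tool pointing down it reaches from about 275 to 1000 mm from the base axis. Payload 8.4 kg.
Tool frame: the origin (TCP) lies at the very end of the fingers, on their centre line; the grasp point (between the pads) lies 19 mm behind it; z points along the fingers, y is the direction in which the jaws open and shut (so a half turn about z gives the same grasp; the last joint's range is limited). The gripper opens to 85 mm and grips with 20 to 120 N. Pads are 22 mm wide; open, the fingers measure 114 mm over their backs; the gripper's body (76 mm by 85 mm) begins 54 mm behind the grasp point. The pads swing forward as they close: fully open they stand 13 mm farther back than shut.
Start: joints at [-1.18, 0.353, 1.633, -0, 1.155, -0.002], TCP at [239.234, -577.404, 231.281] pointing down, gripper open.
Joint ranges: [-2.63, 2.63], [-0.92, 2.1], [0.06, 2.66], [-1.3, 4.44], [0, 2.69], [-3.02, 3.02]. Speed limits (rad/s): [2.22, 2.22, 2.79, 3.14, 3.14, 3.14].

INTERFACE

Orientations are given as [roll, pitch, yaw] about the fixed x, y, z axes, in that order (R = Rz(yaw) Ry(pitch) Rx(roll)).
In Python, from rig import r gives the robot as it stands.
- The arm moves only by the tool move_arm, never from a script. Its argument "increments" is a list of rows, each an object of numbers: "tx", "ty", "tz": the shift along the tool's x, y, z in cm; "rx", "ry", "rz": the turn, a rotation vector about the tool's x, y, z in degrees; "gripper": the gripper's target within -1 to 1 (fully open at 1, half-way at 0, shut at -1). A call has 1 to 12 rows; each row shifts and turns the commanded pose from where the row before left it, along the tool's axes as they then stand; what a row does not reach is not made up. A row lasts 1/10 s, in which the tool goes at most 50 mm and 8.59 degrees, less where a joint would pass 70% of its speed; a pose out of reach is approached as far as the arm can. A call is refused whole if a number of a shift passes 5 or a number of a turn 8.59, either way. A call with a gripper value outside its range is refused whole. The fingers move at their own pace and stop on an object; "squeeze" is the grip in N (left out, the last holds). Time passes only in rows, so rows that do not move let the fingers close. It gives the time, the measured TCP pose, the force and the opening at its end, in the units of the state.
- r.sense(): the state, without advancing time (a new reading comes with each control period).
- r.grab_frame(name): name is "side" or "top" or "wrist"; returns (picture, depth): 480x640x3 uint8, red, green, blue; 480x640 float32, mm along the optical axis (not along the pixel's ray), 0 where there is no reading.
- r.camera_model(name): a dict with "fx", "fy", "cx", "cy" (pixels), "R" (3x3) and "t" (3): a world point X has camera coordinates R X + t; the wrist camera has in their place "hand_eye" (4x4, takes a point from camera to tool coordinates, whose origin is the TCP and whose axes are the flange's). Camera axes: x right, y down, z forward; pixel columns grow to the right and rows downward; lengths in mm; the calibration is good to about 2 mm. A picture is of the moment at which its call begins: read the wrist's pose just before it. camera_model takes no time and is no camera call.
- r.sign_off(): hands the job in, once; it reports no verdict.
Trained networks look in the newest picture that a camera, given by its name, has taken for a name from the list of things; names that differ only in an ending like _2 or _b are one class to them, and where a whole thing is asked for, a point or a joint stands for the part that bears it (a point fixed in the world has none). Each returns a list of dicts, best first, with "confidence" (0 to 1); they miss things now and then, are a little off and sometimes report something else, mostly with a low value. They report only what shows in the picture. A call takes as long as a camera call. They do not tell look-alikes from the thing itself.
- r.cut_out(query, camera): "mask" (480x640 bool, what is visible of it) and "bbox" ([left, top, right, bottom] in pixels, round what is visible of it).
- r.place_of(query, camera): "location" ([row, column] in pixels: a listed point, or the origin of a listed thing).
The state is a dict: "clock": time; "qpos": joint angles; "qvel": joint speeds; "joint_efforts": joint torques, N m; "eef_pos": TCP position; "tcp_rot": TCP orientation; "contact_force": force on the tool from outside, world axes, zero at the start; "wrist_torque": the same for the moment, N m; "opening": opening from 0.0 (shut) to 1.0 (fully open).
Only numpy, scipy, OpenCV 4.12 (cv2) and the standard library are available. Lean on these libraries where they do the work, as an engineer would, in place of code of your own. Each camera call takes 0.05 s, during which the arm holds its last target. There are 200 camera calls.

TASK

Close the filter housing with its bayonet cap: set the cap in the mouth with its two lugs in the two notches, push it down against the spring, turn it clockwise (seen from above) about a quarter turn to the stop, and let it rise so that it locks. Leave the steel weight, the glue bottle and the wooden block where they are.

Things in the scene. Friction and masses are not known exactly. Their poses are not given: they have to be found in the camera images.
- housing: The fixed filter housing: upright aluminium pot, 104 mm across outside, on a 130 mm square dark base plate. Origin under its centre on the table; z up; its x axis runs through the two notches of its mouth (a small dark rib on the outer wall marks each). A brass hose port sticks out on each side along y, to 80 mm from the axis, 40 mm up.
- mouth (a point): Centre of the housing's round mouth, level with the rim, 90 mm above the table; same axes as the housing. The opening is 64 mm across inside a 12 mm thick lip. Two notches in the lip, at +x and -x, are each about 21 mm wide and reach 42 mm from the centre.
- pocket (a point): Where one lug ends up: one of two opposite 5 mm deep pockets in the underside of the lip, 36 mm from the mouth's centre, this point on its roof, 7 mm below the rim. Lugs pushed below the lip turn clockwise seen from above (negative about z) from the notches, 80 degrees to the pockets, 84 to a hard stop, then rise into them. Anticlockwise is blocked.
- filter_plate (a joint): Sprung steel plate inside the mouth (on top of the filter element) that pushes the cap up: 0 = at rest, 8 mm below the rim; grows as it is pressed down (m), 0.022 at most. It pushes with 5 N at rest and 0.4 N more per mm. 0.016 with the cap pushed fully in, 0.007 with the cap locked.
- cap_grip (a point): Middle of the black bar grip of the loose aluminium cap (74 mm tall, about 0.25 kg, standing upright, plug down), 56 mm above its underside. The bar is 64 mm long (x), 20 mm wide (y) and 44 mm tall, on a flange 80 mm across, whose top is 26 mm below this point. Above the mouth this point is 48 mm high with the cap resting in the notches, 32 pushed fully in, 41 locked.
- cap_foot (a point): Centre of the cap's underside. The plug is 59 mm across and 24 mm long up to the 6 mm thick flange. Two lugs at its foot, in line with the bar grip (+x and -x), are 16 mm wide, 8 mm thick and reach 39 mm from the axis; half a turn about z fits as well. The lugs clear the lip, free to turn, when this point is 20 mm or more below the rim; 24 mm is fully in (flange on the rim).
- steel_weight: Ground steel weight block with a black knob on top, 40 x 62 x 51 mm, bystander; origin at the centre of its underside.
- glue_bottle: Standing glue bottle with red nozzle, 55 mm across, 164 mm tall, bystander; origin at the centre of its underside.
- wood_block: Wooden block 42 x 105 x 28 mm, lying, bystander; origin at the centre of its underside.
Mind the look-alikes: they are no part of the job. Leave any green look-alike of the part that bears cap_grip alone.

How it is judged:
By the outcome, as a careful person would: the job done as asked, in the order asked, and still so for the second after the job is handed in, with the robot touching nothing.
It also fails if it takes over 48 s, if anything falls off the work surface, if the arm or the gripper's body presses on something with over 40 N, if the wrist force passes 120 N, or if a joint passes its speed limit or range.

## Working session

There is one attempt and no reset: what is moved stays moved. The work goes in short steps, Python scripts to look and compute and a tool call to move; the robot and the scene stay as the last step left them, time stands still between calls to the robot, and variables do not carry over. Pictures are saved under pics/ and viewed, about 8 in all and at most 12, crops included, and the job is handed in when it is done.

Besides the shell and the picture viewer there is one more tool, called as name(argument=value, ...) on one line, values as JSON. move_arm: Moves the arm, as the interface text tells. Its arguments: {"type":"object","properties":{"increments":{"type":"array","items":{"type":"object","properties":{"tx":{"type":"number"},"ty":{"type":"number"},"tz":{"type":"number"},"rx":{"type":"number"},"ry":{"type":"number"},"rz":{"type":"number"},"gripper":{"type":"number"}}}},"squeeze":{"type":"number"}},"required":["increments"]}

```bash
mkdir -p pics; ls; python3 - <<'E'
from rig import r
import cv2,numpy as np
s=r.sense();print(s)
ims=[]
for c in ("side","top"):
    p,d=r.grab_frame(c); np.savez(f"/tmp/{c}.npz",p=p,d=d); ims.append(p)
    m=r.camera_model(c);print(c,m)
    for q in ("cap_grip","mouth","housing","cap_foot","steel_weight","glue_bottle","wood_block"):
        for o in r.place_of(q,c)[:3]: 
            rr,cc=o["location"]; print(q,o["confidence"],np.round(o["location"],1))
im=np.vstack(ims); im=cv2.resize(im,None,fx=0.625,fy=0.625) 
cv2.imwrite("pics/1.png",im[:,:,::-1])
E
```

```text
pics
{'clock': 0.0, 'qpos': array([-1.18042507e+00,  3.53651976e-01,  1.63416392e+00,  1.69062004e-05,
        1.15517867e+00, -2.41889216e-03]), 'qvel': array([ 2.52472956e-03, -1.55436659e-03, -1.08152050e-03, -3.18399696e-05,
        1.32966978e-04,  7.52497245e-04]), 'joint_efforts': array([-1.77830152e-03, -6.05261636e+01, -3.42063153e+01,  9.09610947e-06,
        9.50924645e-03, -4.13106000e-05]), 'eef_pos': array([ 239.03844869, -576.95516635,  230.54653911]), 'tcp_rot': array([-3.14019078e+00, -1.88483757e-05,  3.92783302e-01]), 'contact_force': array([0.48039021, 0.69865449, 0.38692649]), 'wrist_torque': array([-0.02955169,  0.02017762, -0.02702407]), 'opening': 0.9985508345036975}
side {'fx': 443.72164418748855, 'fy': 443.72164418748855, 'cx': 321.2511393877172, 'cy': 250.6299502623591, 'R': array([[ 0.9996586 , -0.01642144, -0.02032313],
       [-0.02595485, -0.53460259, -0.84470493],
       [ 0.00300647,  0.84494403, -0.53484629]]), 't': array([-584.97533353,   66.10682275, 1054.7308533 ])}
cap_grip 0.87 [193.2 301.9]
cap_grip 0.83 [217.7 303.6]
cap_grip 0.62 [244.6 297.6
[... 209 characters left out ...]
.87 [220.7 367.7]
wood_block 0.73 [405.1 230.7]
top {'fx': 573.9076255673825, 'fy': 573.9076255673825, 'cx': 327.9730278577328, 'cy': 251.6568715946138, 'R': array([[ 0.00255107, -0.99973754, -0.02276718],
       [-0.98594987,  0.00128806, -0.1670365 ],
       [ 0.16702198,  0.02287342, -0.98568781]]), 't': array([ -12.44868021,  584.23741535, 1308.14980178])}
cap_grip 0.83 [273.2 298.9]
cap_grip 0.81 [272.8 186. ]
cap_grip 0.63 [268.8 246.7]
mouth 0.88 [273.9 383.2]
mouth 0.29 [269.8 248.9]
housing 0.96 [278.  379.2]
cap_foot 0.79 [272.6 195.5]
cap_foot 0.71 [276.7 304.3]
cap_foot 0.57 [274.  247.4]
steel_weight 0.73 [208.3 334.5]
glue_bottle 0.66 [199.5 234.3]
wood_block 0.95 [318.  482.1]
```

View pics/1.png

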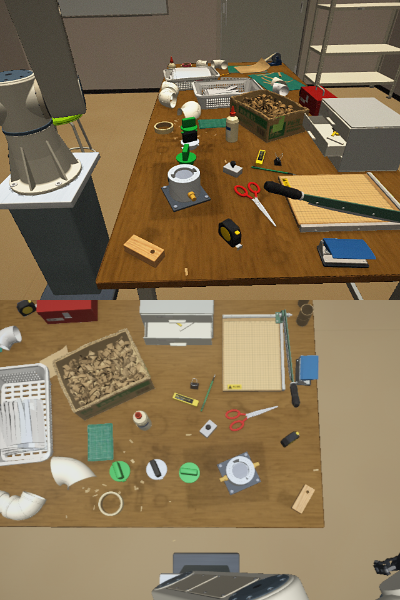

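The top view shows the true cap (silver with a black bar) near column 249, row 270. It stands between two green look-alikes at columns 190 and 302. The housing is near (383, 274). Next I'll measure it close up.

```bash
cat > h.py <<'E'
import numpy as np,cv2
from rig import r
def cloud(c,d,m=None,T=None):
    m=m or r.camera_model(c)
    v,u=np.mgrid[0:480,0:640]
    P=np.stack([(u-m["cx"])*d/m["fx"],(v-m["cy"])*d/m["fy"],d],-1)
    if T is None: return (P-m["t"])@np.asarray(m["R"])   # R^T(P-t)
    return P@T[:3,:3].T+T[:3,3]
E
python3 - <<'E'
from h import *
z=np.load("/tmp/top.npz");p,d=z["p"],z["d"];W=cloud("top",d)
def rep(n,m):
    Q=W[m]; print(n,len(Q),np.round(np.median(Q,0),1),np.round(Q.min(0)),np.round(Q.max(0)))
    c,s,a=cv2.minAreaRect(Q[:,:2].astype(np.float32)); print("  rect",np.round(c,1),np.round(s,1),round(a,1))
v,u=np.mgrid[0:480,0:640]; ok=d>0
g=p.max(-1)<70
cap=ok&(abs(u-249)<28)&(abs(v-268)<30)
rep("cap grip",cap&(W[...,2]>60)); rep("flange",cap&(W[...,2]>22)&(W[...,2]<40))
h=ok&(abs(u-383)<50)&(abs(v-274)<50)
rep("rim",h&(W[...,2]>82)&(W[...,2]<98)); rep("base",h&(W[...,2]>4)&(W[...,2]<20))
for n,c in(("gL",190),("gR",302)): rep(n,ok&(abs(u-c)<26)&(abs(v-270)<28)&(W[...,2]>60))
rep("bottle",ok&(abs(u-228)<25)&(abs(v-190)<25)&(W[...,2]>60))
cv2.imwrite("pics/2.png",cv2.resize(p[220:330,150:440],None,fx=2.7,fy=2.7,interpolation=cv2.INTER_CUBIC)[:,:,::-1])
E
```

```text
cap grip 248 [541.7 174.3  74.3] [511. 155.  60.] [572. 195.  81.]
  rect [541.7 175.4] [63.9 20.4] 24.6
flange 582 [540.3 167.7  31. ] [502. 136.  23.] [580. 214.  40.]
  rect [540.6 174.6] [75.6 78.9] 30.5
rim 1318 [ 530.3 -138.9   89.7] [ 479. -191.   82.] [581. -88.  98.]
  rect [ 530.2 -139.4] [103.2 102.6] 2.8
base 2248 [ 523.5 -141.1    7. ] [ 419. -266.    4.] [658. -26.  20.]
  rect [ 538.4 -145.7] [240.  239.6] 90.0
gL 259 [534.5 315.   73.7] [503. 297.  60.] [566. 335.  81.]
  rect [534.7 316.6] [65.6 21.7] 21.1
gR 249 [527.9  49.5  74.1] [517.  18.  61.] [543.  83.  85.]
  rect [529.1  50.2] [64.3 20.6] 82.9
bottle 531 [718.2 224.  110.2] [699. 203.  60.] [752. 258. 168.]
  rect [725.6 229.3] [51.6 53.6] 68.9
```

View pics/2.png

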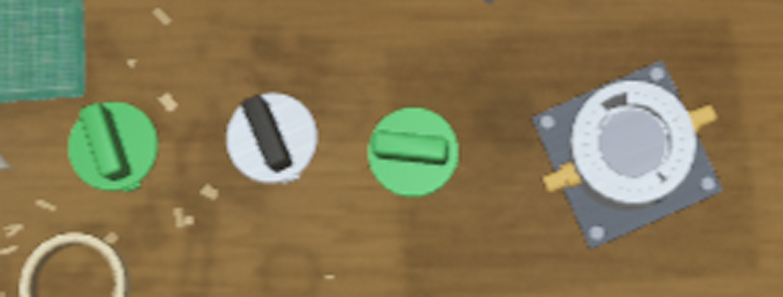

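The picture confirms it: the silver cap's bar lies at about +24.6°. The housing's notches are at about +23°, at crop pixels (615,100) and (662,178). I'll move above the housing for a close look with the wrist camera.

move_arm(increments=[{"tx": 3.6, "ty": -2.4}, {"tx": 3.6, "ty": -2.4}, {"tx": 3.6, "ty": -2.4}, {"tx": 3.6, "ty": -2.4}, {"tx": 3.6, "ty": -2.4}, {"tx": 3.6, "ty": -2.4}, {"tx": 3.6, "ty": -2.4}, {"tx": 3.6, "ty": -2.4}, {"tx": 3.6, "ty": -2.4}, {"tx": 3.6, "ty": -2.4}, {"tx": 3.6, "ty": -2.4}, {"tx": 3.6, "ty": -2.4}])

```text
invalid input
```

```bash
cat >> h.py <<'E'
from scipy.spatial.transform import Rotation as Ro
def wrist():
    s=r.sense(); p,d=r.grab_frame("wrist"); m=r.camera_model("wrist")
    T=np.eye(4);T[:3,:3]=Ro.from_euler("xyz",s["tcp_rot"]).as_matrix();T[:3,3]=s["eef_pos"]
    T=T@np.asarray(m["hand_eye"])
    return s,p,d,cloud("wrist",d,m,T),T,m
E
python3 - <<'E'
from h import *
s,p,d,W,T,m=wrist(); np.savez("/tmp/w1.npz",p=p,d=d,W=W,T=T)
print(s["clock"],s["eef_pos"],s["tcp_rot"],s["contact_force"],m["hand_eye"],T)
for q in("mouth","pocket","housing","filter_plate"):
    print(q,[(o["confidence"],np.round(o["location"]),W[tuple(np.int_(o["location"]))].round(1)) for o in r.place_of(q,"wrist")[:2]])
k=(d>0)&(W[...,2]>84)&(W[...,2]<96); Q=W[k]; print(len(Q),np.median(Q,0))
cv2.imwrite("pics/3.png",p[:,:,::-1])
E
```

```text
0.8 [ 239.22867684 -577.40657344  231.28264747] [-3.14156733e+00 -3.85516356e-06  3.92772248e-01] [ 0.69807857 -0.34145766  0.32989136] [[ 9.89579917e-04 -9.53266378e-01 -3.02129498e-01  7.80869550e+01]
 [ 9.99999352e-01  7.73139735e-04  8.35969880e-04  2.50614380e-02]
 [-5.63313659e-04 -3.02130129e-01  9.53266525e-01 -1.42665567e+02]
 [ 0.00000000e+00  0.00000000e+00  0.00000000e+00  1.00000000e+00]] [[ 3.83665009e-01 -8.80378830e-01 -2.78808674e-01  3.11379896e+02]
 [-9.23472182e-01 -3.65585466e-01 -1.16388984e-01 -5.47545412e+02]
 [ 5.37998662e-04  3.02126435e-01 -9.53267711e-01  3.73948515e+02]
 [ 0.00000000e+00  0.00000000e+00  0.00000000e+00  1.00000000e+00]]
mouth []
pocket []
housing []Traceback (most recent call last):
  File "<stdin>", line 5, in <module>
ValueError: it knows: cap_foot, cap_grip, glue_bottle, housing, mouth, pocket, steel_weight, wood_block
```

The move was refused as invalid input. I'll try full rows, with the squeeze given.

move_arm(increments=[{"tx": 3.6, "ty": -2.4, "tz": 0, "rx": 0, "ry": 0, "rz": 0, "gripper": 1}, {"tx": 3.6, "ty": -2.4, "tz": 0, "rx": 0, "ry": 0, "rz": 0, "gripper": 1}, {"tx": 3.6, "ty": -2.4, "tz": 0, "rx": 0, "ry": 0, "rz": 0, "gripper": 1}, {"tx": 3.6, "ty": -2.4, "tz": 0, "rx": 0, "ry": 0, "rz": 0, "gripper": 1}, {"tx": 3.6, "ty": -2.4, "tz": 0, "rx": 0, "ry": 0, "rz": 0, "gripper": 1}, {"tx": 3.6, "ty": -2.4, "tz": 0, "rx": 0, "ry": 0, "rz": 0, "gripper": 1}, {"tx": 3.6, "ty": -2.4, "tz": 0, "rx": 0, "ry": 0, "rz": 0, "gripper": 1}, {"tx": 3.6, "ty": -2.4, "tz": 0, "rx": 0, "ry": 0, "rz": 0, "gripper": 1}, {"tx": 3.6, "ty": -2.4, "tz": 0, "rx": 0, "ry": 0, "rz": 0, "gripper": 1}, {"tx": 3.6, "ty": -2.4, "tz": 0, "rx": 0, "ry": 0, "rz": 0, "gripper": 1}, {"tx": 3.6, "ty": -2.4, "tz": 0, "rx": 0, "ry": 0, "rz": 0, "gripper": 1}], squeeze=80)

```text
clock: 2.1
eef_pos: [504.9, -180.3, 231.5]
tcp_rot: [3.141, -0.0, 0.393]
contact_force: [1.3, -0.2, 0.1]
opening: 0.999
```

```bash
python3 - <<'E'
from h import *
s,p,d,W,T,m=wrist(); np.savez("/tmp/w1.npz",p=p,d=d,W=W,T=T)
print(s["clock"],s["eef_pos"],s["tcp_rot"],s["contact_force"])
for q in("mouth","pocket","housing"):
    print(q,[(o["confidence"],np.round(o["location"]),W[tuple(np.int_(o["location"]))].round(1)) for o in r.place_of(q,"wrist")[:2]])
k=(d>0)&(W[...,2]>84)&(W[...,2]<96); Q=W[k]; print(len(Q),np.median(Q,0))
cv2.imwrite("pics/3.png",p[:,:,::-1])
E
```

```text
2.1 [ 504.86251001 -180.33596333  231.52997248] [ 3.14114426e+00 -3.69103107e-04  3.92878757e-01] [ 1.29353818 -0.23004748  0.05460246]
mouth [(0.91, array([184., 285.]), array([ 528.4, -138.7,   82. ]))]
pocket [(0.67, array([171., 326.]), array([ 550.2, -164.7,   88.9]))]
housing [(0.65, array([172., 292.]), array([ 539.2, -140.4,   81.5])), (0.34, array([171., 330.]), array([ 552.4, -168. ,   89.4]))]
8223 [ 533.37203687 -137.06304201   89.71212625]
```

View pics/3.png

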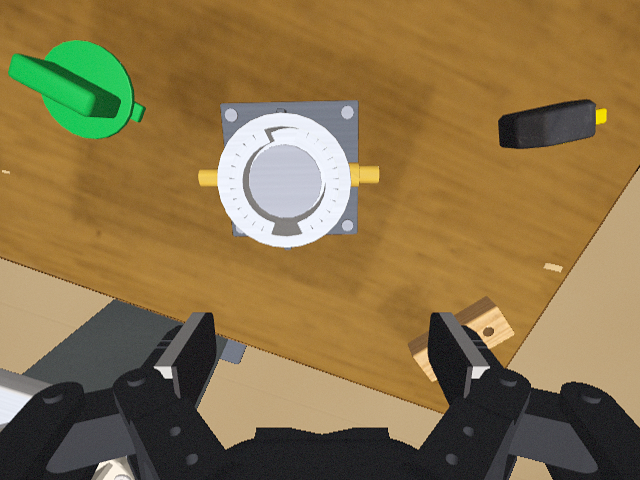

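The wrist picture shows the housing at about (285,180), with the notches at (272,133) and (287,228). I'll fit its centre and the notch angles from the depth.

```bash
python3 - <<'E'
from h import *
from scipy.optimize import least_squares
z=np.load("/tmp/w1.npz");d,W=z["d"],z["W"]
k=(d>0)&(abs(W[...,2]-90)<3)&(np.hypot(W[...,0]-530,W[...,1]+139)<60)
cnt,_=cv2.findContours(k.astype(np.uint8),cv2.RETR_EXTERNAL,cv2.CHAIN_APPROX_NONE)
c=max(cnt,key=len)[:,0]; Q=W[c[:,1],c[:,0]]
f=least_squares(lambda x:np.hypot(Q[:,0]-x[0],Q[:,1]-x[1])-x[2],[530,-139,52],loss="soft_l1"); print("outer",f.x,np.abs(f.fun).mean())
C=f.x[:2]; R=np.hypot(W[...,0]-C[0],W[...,1]-C[1])
th=np.degrees(np.arctan2(W[...,1]-C[1],W[...,0]-C[0]))
# rim points in r 35..41: gap in angle
a=np.sort(th[k&(R>34)&(R<40)]); g=np.diff(np.r_[a,a[0]+360]); i=np.argsort(g)[-4:]
print([(a[j].round(1),(a[j]+g[j]).round(1)) for j in i])
print("rim z",np.median(W[k][:,2]))
b=(d>0)&(W[...,2]<25)&(W[...,2]>3)&(R<95)
pts=W[b]; print(cv2.minAreaRect(pts[:,:2].astype(np.float32)))
# brass
P=z["p"].astype(int); br=(P[...,0]-P[...,2]>90)&(W[...,2]>28)&(R<90)&(R>50)
B=W[br]; t=th[br]
for s in (1,-1):
    q=B[(B[:,1]-C[1])*s>0]; print(len(q),q.mean(0))
E
```

```text
outer [ 529.76554786 -138.77363811   51.24824128] 0.37092895949858834
[(np.float64(-115.0), np.float64(-114.2)), (np.float64(113.0), np.float64(113.8)), (np.float64(-172.7), np.float64(-139.6)), (np.float64(7.1), np.float64(40.5))]
rim z 89.73432033615765
((529.7434692382812, -138.6463623046875), (129.5357208251953, 130.09481811523438), 23.706893920898438)
323 [501.08116157 -72.91973198  45.96786953]
565 [ 557.07939788 -198.98974513   46.95894306]
```

move_arm(increments=[{"tx": 1.63, "ty": -3.93, "tz": 0, "rx": 0, "ry": 0, "rz": 0, "gripper": 1}, {"tx": 1.63, "ty": -3.93, "tz": 0, "rx": 0, "ry": 0, "rz": 0, "gripper": 1}, {"tx": 1.63, "ty": -3.93, "tz": 0, "rx": 0, "ry": 0, "rz": 0, "gripper": 1}, {"tx": 1.63, "ty": -3.93, "tz": 0, "rx": 0, "ry": 0, "rz": 0, "gripper": 1}, {"tx": 1.63, "ty": -3.93, "tz": 0, "rx": 0, "ry": 0, "rz": 0, "gripper": 1}, {"tx": 1.63, "ty": -3.93, "tz": 0, "rx": 0, "ry": 0, "rz": 0, "gripper": 1}, {"tx": 1.63, "ty": -3.93, "tz": 0, "rx": 0, "ry": 0, "rz": 0, "gripper": 1}, {"tx": 1.63, "ty": -3.93, "tz": 0, "rx": 0, "ry": 0, "rz": 0, "gripper": 1}, {"tx": 0, "ty": 0, "tz": 0, "rx": 0, "ry": 0, "rz": 0, "gripper": 1}], squeeze=80)

```text
clock: 3.2
eef_pos: [504.3, 161.2, 231.4]
tcp_rot: [-3.141, -0.001, 0.395]
contact_force: [0.5, 0.5, 0.4]
opening: 1.002
```

```bash
python3 - <<'E'
from h import *
s,p,d,W,T,m=wrist(); np.savez("/tmp/w2.npz",p=p,d=d,W=W,T=T)
print(s["clock"],s["eef_pos"],s["tcp_rot"],s["contact_force"])
R=np.hypot(W[...,0]-541.5,W[...,1]-175)
k=(d>0)&(R<45)
t=k&(W[...,2]>71)&(W[...,2]<78); Q=W[t]; print("bar top",len(Q),Q.mean(0),cv2.minAreaRect(Q[:,:2].astype(np.float32)))
t=k&(W[...,2]>26)&(W[...,2]<33.5); Q=W[t]; print("flange",len(Q),np.median(Q[:,2]),cv2.minEnclosingCircle(Q[:,:2].astype(np.float32)))
h=cv2.convexHull(Q[:,:2].astype(np.float32))[:,0]; 
from scipy.optimize import least_squares
f=least_squares(lambda x:np.hypot(h[:,0]-x[0],h[:,1]-x[1])-x[2],[541,175,40],loss="soft_l1");print(f.x)
cv2.imwrite("pics/4.png",p[:,:,::-1])
E
```

```text
3.2 [504.32701439 161.21235067 231.43434143] [-3.14067404e+00 -1.05518074e-03  3.94720017e-01] [0.52942006 0.52218746 0.39951893]
bar top 1803 [542.37804325 177.38702778  73.6420198 ] ((541.3511962890625, 176.91676330566406), (63.45624542236328, 19.752967834472656), 24.203807830810547)
flange 3956 29.95392618090372 ((541.1712646484375, 176.57025146484375), 40.012428283691406)
[541.30038286 176.81535854  39.59531987]
```

View pics/4.png

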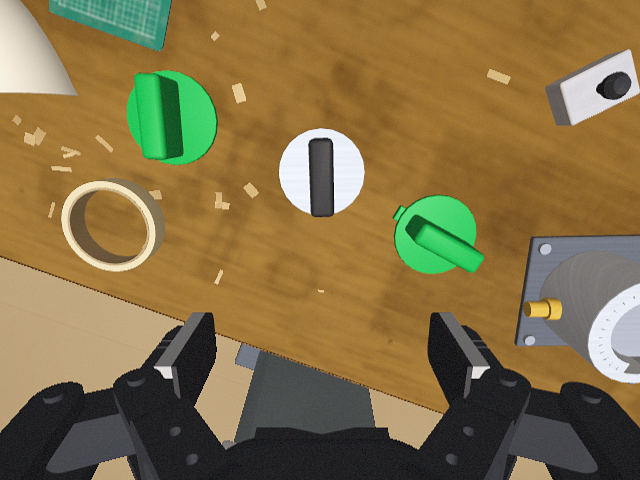

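The picture shows the silver cap at (322,172), with the green ones at (172,117) and (436,235). The fit puts the cap at (541.3, 176.8) with yaw 24.2°. Now align and descend.

move_arm(increments=[{"tx": 2.0, "ty": 0, "tz": 0, "rx": 0, "ry": 0, "rz": -1.7, "gripper": 1}, {"tx": 2.0, "ty": 0, "tz": 1, "rx": 0, "ry": 0, "rz": 0, "gripper": 1}, {"tx": 0, "ty": 0, "tz": 3.5, "rx": 0, "ry": 0, "rz": 0, "gripper": 1}, {"tx": 0, "ty": 0, "tz": 3.5, "rx": 0, "ry": 0, "rz": 0, "gripper": 1}, {"tx": 0, "ty": 0, "tz": 3.5, "rx": 0, "ry": 0, "rz": 0, "gripper": 1}, {"tx": 0, "ty": 0, "tz": 3, "rx": 0, "ry": 0, "rz": 0, "gripper": 1}, {"tx": 0, "ty": 0, "tz": 2, "rx": 0, "ry": 0, "rz": 0, "gripper": 1}, {"tx": 0, "ty": 0, "tz": 1.3, "rx": 0, "ry": 0, "rz": 0, "gripper": 1}, {"tx": 0, "ty": 0, "tz": 0.8, "rx": 0, "ry": 0, "rz": 0, "gripper": 1}, {"tx": 0, "ty": 0, "tz": 0.5, "rx": 0, "ry": 0, "rz": 0, "gripper": 1}, {"tx": 0, "ty": 0, "tz": 0, "rx": 0, "ry": 0, "rz": 0, "gripper": 1}], squeeze=80)

```text
clock: 4.35
eef_pos: [541.1, 174.0, 40.4]
tcp_rot: [3.142, -0.0, 0.422]
contact_force: [0.5, 0.5, 1.4]
opening: 0.999
```

move_arm(increments=[{"tx": 0.13, "ty": -0.25, "tz": 0.2, "rx": 0, "ry": 0, "rz": 0, "gripper": 1}, {"tx": 0, "ty": 0, "tz": 0, "rx": 0, "ry": 0, "rz": 0, "gripper": -1}, {"tx": 0, "ty": 0, "tz": 0, "rx": 0, "ry": 0, "rz": 0, "gripper": -1}, {"tx": 0, "ty": 0, "tz": 0, "rx": 0, "ry": 0, "rz": 0, "gripper": -1}, {"tx": 0, "ty": 0, "tz": 0, "rx": 0, "ry": 0, "rz": 0, "gripper": -1}, {"tx": 0, "ty": 0, "tz": 0, "rx": 0, "ry": 0, "rz": 0, "gripper": -1}, {"tx": 0, "ty": 0, "tz": 0, "rx": 0, "ry": 0, "rz": 0, "gripper": -1}, {"tx": 0, "ty": 0, "tz": 0, "rx": 0, "ry": 0, "rz": 0, "gripper": -1}, {"tx": 0, "ty": 0, "tz": 0, "rx": 0, "ry": 0, "rz": 0, "gripper": -1}, {"tx": 0, "ty": 0, "tz": 0, "rx": 0, "ry": 0, "rz": 0, "gripper": -1}, {"tx": 0, "ty": 0, "tz": 0, "rx": 0, "ry": 0, "rz": 0, "gripper": -1}], squeeze=90)

```text
clock: 5.45
eef_pos: [541.4, 177.2, 38.6]
tcp_rot: [3.142, -0.001, 0.422]
contact_force: [-0.2, -0.6, 5.1]
opening: 0.225
```

The cap is gripped: 19 mm opening, and the foot is 38.6 mm below the TCP. Lift it and carry it over the housing.

move_arm(increments=[{"tx": 0, "ty": 0, "tz": -2, "rx": 0, "ry": 0, "rz": 0, "gripper": -1}, {"tx": 0, "ty": 0, "tz": -3.5, "rx": 0, "ry": 0, "rz": 0, "gripper": -1}, {"tx": 0, "ty": 0, "tz": -3.5, "rx": 0, "ry": 0, "rz": 0, "gripper": -1}, {"tx": 0, "ty": 0, "tz": -3.5, "rx": 0, "ry": 0, "rz": 0.4, "gripper": -1}, {"tx": -1.7, "ty": 3.55, "tz": -0.5, "rx": 0, "ry": 0, "rz": 0, "gripper": -1}, {"tx": -1.7, "ty": 3.55, "tz": 0, "rx": 0, "ry": 0, "rz": 0, "gripper": -1}, {"tx": -1.7, "ty": 3.55, "tz": 0, "rx": 0, "ry": 0, "rz": 0, "gripper": -1}, {"tx": -1.7, "ty": 3.55, "tz": 0, "rx": 0, "ry": 0, "rz": 0, "gripper": -1}, {"tx": -1.7, "ty": 3.55, "tz": 0, "rx": 0, "ry": 0, "rz": 0, "gripper": -1}, {"tx": -1.7, "ty": 3.55, "tz": 0, "rx": 0, "ry": 0, "rz": 0, "gripper": -1}, {"tx": -1.7, "ty": 3.55, "tz": 0, "rx": 0, "ry": 0, "rz": 0, "gripper": -1}, {"tx": -1.7, "ty": 3.55, "tz": 0, "rx": 0, "ry": 0, "rz": 0, "gripper": -1}], squeeze=90)

```text
clock: 6.65
eef_pos: [530.4, -139.1, 167.7]
tcp_rot: [-3.141, 0.001, 0.415]
contact_force: [0.6, -0.9, -2.0]
opening: 0.222
```

```bash
python3 - <<'E'
from h import *
s,p,d,W,T,m=wrist(); np.savez("/tmp/w3.npz",p=p,d=d,W=W,T=T)
print(s["clock"],s["eef_pos"],s["tcp_rot"],s["contact_force"],s["opening"])
t,dt=r.grab_frame("side")
q=cv2.resize(t[120:320,200:400],(480,480),interpolation=cv2.INTER_CUBIC)
im=cv2.resize(np.hstack([p,q]),None,fx=0.7,fy=0.7); cv2.imwrite("pics/5.png",im[:,:,::-1])
# flange & bar of held cap, in world
C=s["eef_pos"]
k=(d>0)&(np.hypot(W[...,0]-C[0],W[...,1]-C[1])<44)
fz=C[2]-38.6+30
f=k&(abs(W[...,2]-fz)<3); Q=W[f]; print("flange",len(Q),np.median(Q[:,2]),fz)
a=np.round(np.asarray(T),1)
E
```

```text
6.65 [ 530.38895475 -139.05417727  167.72601164] [-3.14080149e+00  8.15956629e-04  4.15409270e-01] [ 0.59135199 -0.89984395 -2.0157123 ] 0.22154181292923963
flange 9610 159.13074516707178 159.12601163551892
```

View pics/5.png

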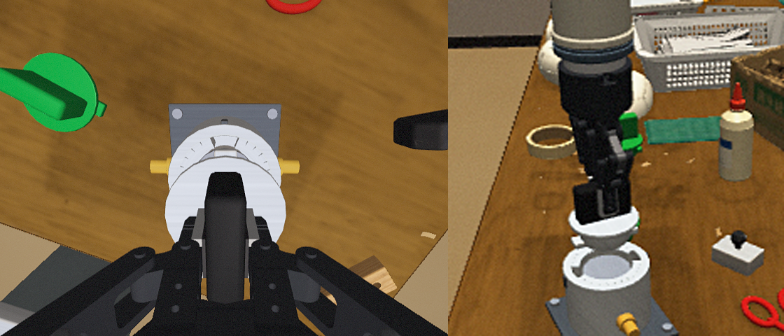

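The cap is held level: flange near (226,200), the housing's far notch near (225,145). I'll fit the flange centre and tilt in the hand from this frame.

```bash
python3 - <<'E'
from h import *
from scipy.optimize import least_squares
z=np.load("/tmp/w3.npz");d,W=z["d"],z["W"]; C=np.array([530.4,-139.05]); y=0.4154
X=np.array([np.cos(y),np.sin(y)]);Y=np.array([np.sin(y),-np.cos(y)])
P=W[...,:2]-C; lx=P@X; ly=P@Y
k=(d>0)&(abs(W[...,2]-159.1)<2.5)&(np.hypot(lx,ly)<46)
Q=np.c_[lx[k],ly[k]]; A=np.c_[Q,np.ones(len(Q))]; print("plane",np.linalg.lstsq(A,W[k][:,2],rcond=None)[0])
h=cv2.convexHull(Q.astype(np.float32))[:,0]; h=h[h[:,0]>8]
f=least_squares(lambda x:np.hypot(h[:,0]-x[0],h[:,1]-x[1])-40,[0,0],loss="soft_l1");print("flange centre rel TCP tool xy",f.x,np.abs(f.fun).mean(),len(h))
k=(d>0)&(abs(W[...,2]-203)<3)&(np.hypot(lx,ly)<40); Q=np.c_[lx[k],ly[k]].astype(np.float32); print("bar",len(Q),cv2.minAreaRect(Q),Q[:,0].max())
H=np.array([529.77,-138.72])-C; print("housing rel tool",H@X,H@Y)
# refit rim visible outer edge
k=(d>0)&(abs(W[...,2]-90)<2)&(np.hypot(W[...,0]-529.8,W[...,1]+138.7)<56); Q=np.c_[lx[k],ly[k]]
h=cv2.convexHull(Q.astype(np.float32))[:,0]; h=h[h[:,0]>25]
f=least_squares(lambda x:np.hypot(h[:,0]-x[0],h[:,1]-x[1])-51.5,[0,0],loss="soft_l1");print("rim centre rel TCP",f.x,np.abs(f.fun).mean(),len(h))
E
```

```text
plane [-3.87947314e-03  3.51802415e-04  1.59171658e+02]
flange centre rel TCP tool xy [-0.09461826  0.3073833 ] 0.15596397989361402 35
bar 9365 ((2.8430652618408203, -3.8489532470703125), (61.04221725463867, 38.422996520996094), 11.327435493469238) 32.63993
housing rel tool -0.44324817019587226 -0.5561753856635635
rim centre rel TCP [ 0.07970419 -0.51092549] 0.5869765984657417 17
```

move_arm(increments=[{"tx": -0.03, "ty": -0.08, "tz": 1.0, "rx": 0, "ry": 0, "rz": 0, "gripper": -1}, {"tx": 0, "ty": 0, "tz": 1.2, "rx": 0, "ry": 0, "rz": 0, "gripper": -1}, {"tx": 0, "ty": 0, "tz": 0.8, "rx": 0, "ry": 0, "rz": 0, "gripper": -1}, {"tx": 0, "ty": 0, "tz": 0.5, "rx": 0, "ry": 0, "rz": 0, "gripper": -1}, {"tx": 0, "ty": 0, "tz": 0.3, "rx": 0, "ry": 0, "rz": 0, "gripper": -1}, {"tx": 0, "ty": 0, "tz": 0.2, "rx": 0, "ry": 0, "rz": 0, "gripper": -1}, {"tx": 0, "ty": 0, "tz": 0.2, "rx": 0, "ry": 0, "rz": 0, "gripper": -1}, {"tx": 0, "ty": 0, "tz": 0.2, "rx": 0, "ry": 0, "rz": 0, "gripper": -1}, {"tx": 0, "ty": 0, "tz": 0, "rx": 0, "ry": 0, "rz": 0, "gripper": -1}], squeeze=90)

```text
clock: 7.65
eef_pos: [530.6, -137.0, 124.2]
tcp_rot: [3.142, -0.0, 0.416]
contact_force: [-0.1, -0.0, -2.2]
opening: 0.225
```

move_arm(increments=[{"tx": -0.13, "ty": 0.09, "tz": 0, "rx": 0, "ry": 0, "rz": 0, "gripper": -1}, {"tx": 0, "ty": 0, "tz": 0, "rx": 0, "ry": 0, "rz": 0, "gripper": -1}, {"tx": 0, "ty": 0, "tz": 0.2, "rx": 0, "ry": 0, "rz": 0, "gripper": -1}, {"tx": 0, "ty": 0, "tz": 0.2, "rx": 0, "ry": 0, "rz": 0, "gripper": -1}, {"tx": 0, "ty": 0, "tz": 0.2, "rx": 0, "ry": 0, "rz": 0, "gripper": -1}, {"tx": 0, "ty": 0, "tz": 0.2, "rx": 0, "ry": 0, "rz": 0, "gripper": -1}, {"tx": 0, "ty": 0, "tz": 0, "rx": 0, "ry": 0, "rz": 0, "gripper": -1}, {"tx": 0, "ty": 0, "tz": 0, "rx": 0, "ry": 0, "rz": 0, "gripper": -1}], squeeze=90)

```text
clock: 8.45
eef_pos: [530.0, -138.4, 116.5]
tcp_rot: [3.141, -0.0, 0.416]
contact_force: [-1.1, -0.6, 3.4]
opening: 0.219
```

The lugs are in the notches: the foot is 12 mm down and the force matches the spring alone. Push in further.

move_arm(increments=[{"tx": 0, "ty": 0, "tz": 0.2, "rx": 0, "ry": 0, "rz": 0, "gripper": -1}, {"tx": 0, "ty": 0, "tz": 0.2, "rx": 0, "ry": 0, "rz": 0, "gripper": -1}, {"tx": 0, "ty": 0, "tz": 0.2, "rx": 0, "ry": 0, "rz": 0, "gripper": -1}, {"tx": 0, "ty": 0, "tz": 0.2, "rx": 0, "ry": 0, "rz": 0, "gripper": -1}, {"tx": 0, "ty": 0, "tz": 0.2, "rx": 0, "ry": 0, "rz": 0, "gripper": -1}, {"tx": 0, "ty": 0, "tz": 0.1, "rx": 0, "ry": 0, "rz": 0, "gripper": -1}, {"tx": 0, "ty": 0, "tz": 0, "rx": 0, "ry": 0, "rz": 0, "gripper": -1}, {"tx": 0, "ty": 0, "tz": 0, "rx": 0, "ry": 0, "rz": 0, "gripper": -1}], squeeze=100)

```text
clock: 9.25
eef_pos: [530.0, -138.4, 105.5]
tcp_rot: [3.141, -0.0, 0.415]
contact_force: [-2.5, -1.2, 7.6]
opening: 0.22
```

The foot is 22.8 mm down and only the spring is pushing back. Turn clockwise, which is +rz about the down-pointing tool axis.

move_arm(increments=[{"tx": 0, "ty": 0, "tz": 0, "rx": 0, "ry": 0, "rz": 2, "gripper": -1}, {"tx": 0, "ty": 0, "tz": 0, "rx": 0, "ry": 0, "rz": 4, "gripper": -1}, {"tx": 0, "ty": 0, "tz": 0, "rx": 0, "ry": 0, "rz": 6, "gripper": -1}, {"tx": 0, "ty": 0, "tz": 0, "rx": 0, "ry": 0, "rz": 6, "gripper": -1}, {"tx": 0, "ty": 0, "tz": 0, "rx": 0, "ry": 0, "rz": 6, "gripper": -1}, {"tx": 0, "ty": 0, "tz": 0, "rx": 0, "ry": 0, "rz": 4, "gripper": -1}, {"tx": 0, "ty": 0, "tz": 0, "rx": 0, "ry": 0, "rz": 2, "gripper": -1}, {"tx": 0, "ty": 0, "tz": 0, "rx": 0, "ry": 0, "rz": 0, "gripper": -1}], squeeze=100)

```text
clock: 10.05
eef_pos: [530.8, -138.6, 105.9]
tcp_rot: [3.141, -0.002, -0.109]
contact_force: [-0.9, 0.6, 7.3]
opening: 0.221
```

```bash
python3 - <<'E'
from h import *
s=r.sense();print(s["wrist_torque"],s["contact_force"],s["qpos"],s["eef_pos"],np.degrees(s["tcp_rot"][2]))
E
```

```text
[-0.0374525   0.12944983 -0.01397989] [-0.90495722  0.63715358  7.3279354 ] [-2.58140110e-01  3.89891751e-01  1.90384199e+00  3.61846636e-05
  8.45695197e-01  1.42193979e+00] [ 530.83259658 -138.59526676  105.87384819] -6.262842663390741
```

It turned 30° freely, with negligible torque and force. Continue to about 83°.

move_arm(increments=[{"tx": 0, "ty": 0, "tz": 0.04, "rx": 0, "ry": 0, "rz": 4, "gripper": -1}, {"tx": 0, "ty": 0, "tz": 0, "rx": 0, "ry": 0, "rz": 6, "gripper": -1}, {"tx": 0, "ty": 0, "tz": 0, "rx": 0, "ry": 0, "rz": 6, "gripper": -1}, {"tx": 0, "ty": 0, "tz": 0, "rx": 0, "ry": 0, "rz": 6, "gripper": -1}, {"tx": 0, "ty": 0, "tz": 0, "rx": 0, "ry": 0, "rz": 6, "gripper": -1}, {"tx": 0, "ty": 0, "tz": 0, "rx": 0, "ry": 0, "rz": 6, "gripper": -1}, {"tx": 0, "ty": 0, "tz": 0, "rx": 0, "ry": 0, "rz": 6, "gripper": -1}, {"tx": 0, "ty": 0, "tz": 0, "rx": 0, "ry": 0, "rz": 5, "gripper": -1}, {"tx": 0, "ty": 0, "tz": 0, "rx": 0, "ry": 0, "rz": 4, "gripper": -1}, {"tx": 0, "ty": 0, "tz": 0, "rx": 0, "ry": 0, "rz": 2, "gripper": -1}, {"tx": 0, "ty": 0, "tz": 0, "rx": 0, "ry": 0, "rz": 1, "gripper": -1}, {"tx": 0, "ty": 0, "tz": 0, "rx": 0, "ry": 0, "rz": 0, "gripper": -1}], squeeze=100)

```text
clock: 11.25
eef_pos: [529.5, -139.0, 105.4]
tcp_rot: [3.141, -0.001, -1.015]
contact_force: [-5.3, -4.0, 12.3]
opening: 0.22
```

```bash
python3 - <<'E'
from h import *
s=r.sense();print(s["wrist_torque"],s["contact_force"],s["qpos"],s["eef_pos"],np.degrees(s["tcp_rot"][2]))
E
```

```text
[-0.56673749  1.00400306  0.2659807 ] [-5.2561344  -4.0499642  12.31118393] [-2.58662220e-01  3.90172651e-01  1.90493123e+00 -1.68187489e-03
  8.46715139e-01  2.32847704e+00] [ 529.50686615 -138.99701942  105.35817591] -58.168294847936025
```

It has turned 82°. I'll nudge to feel the 84° stop, then ease back and let it rise.

move_arm(increments=[{"tx": 0, "ty": 0, "tz": 0, "rx": 0, "ry": 0, "rz": 1, "gripper": -1}, {"tx": 0, "ty": 0, "tz": 0, "rx": 0, "ry": 0, "rz": 1, "gripper": -1}, {"tx": 0, "ty": 0, "tz": 0, "rx": 0, "ry": 0, "rz": 1, "gripper": -1}, {"tx": 0, "ty": 0, "tz": 0, "rx": 0, "ry": 0, "rz": 0, "gripper": -1}, {"tx": 0, "ty": 0, "tz": 0, "rx": 0, "ry": 0, "rz": 0, "gripper": -1}], squeeze=100)

```text
clock: 11.75
eef_pos: [529.1, -139.2, 105.4]
tcp_rot: [3.139, -0.001, -1.064]
contact_force: [-6.1, -4.3, 11.4]
opening: 0.222
```

```bash
python3 - <<'E'
from h import *
s=r.sense();print(s["wrist_torque"],s["contact_force"],s["eef_pos"],np.degrees(s["tcp_rot"][2]))
E
```

```text
[-0.64506473  1.20612633  1.85402601] [-6.10468917 -4.29430489 11.35205168] [ 529.07905133 -139.1757023   105.35064161] -60.95226320969721
```

The stop is felt: 1.9 N m at about 84.8°. Ease back 2.5° and let it rise 8 mm.

move_arm(increments=[{"tx": 0, "ty": 0, "tz": 0, "rx": 0, "ry": 0, "rz": -1.5, "gripper": -1}, {"tx": 0, "ty": 0, "tz": 0, "rx": 0, "ry": 0, "rz": -1, "gripper": -1}, {"tx": 0, "ty": 0, "tz": -0.15, "rx": 0, "ry": 0, "rz": 0, "gripper": -1}, {"tx": 0, "ty": 0, "tz": -0.15, "rx": 0, "ry": 0, "rz": 0, "gripper": -1}, {"tx": 0, "ty": 0, "tz": -0.1, "rx": 0, "ry": 0, "rz": 0, "gripper": -1}, {"tx": 0, "ty": 0, "tz": -0.1, "rx": 0, "ry": 0, "rz": 0, "gripper": -1}, {"tx": 0, "ty": 0, "tz": -0.1, "rx": 0, "ry": 0, "rz": 0, "gripper": -1}, {"tx": 0, "ty": 0, "tz": -0.1, "rx": 0, "ry": 0, "rz": 0, "gripper": -1}, {"tx": 0, "ty": 0, "tz": 0, "rx": 0, "ry": 0, "rz": 0, "gripper": -1}, {"tx": 0, "ty": 0, "tz": 0, "rx": 0, "ry": 0, "rz": 0, "gripper": -1}], squeeze=60)

```text
clock: 12.75
eef_pos: [529.1, -139.0, 111.5]
tcp_rot: [3.14, -0.0, -1.023]
contact_force: [-3.4, -4.3, 3.2]
opening: 0.222
```

```bash
python3 - <<'E'
from h import *
s=r.sense();print(s["wrist_torque"],s["contact_force"],s["eef_pos"],np.degrees(s["tcp_rot"][2]))
E
```

```text
[-0.81046334  0.64595547  0.23662453] [-3.44576687 -4.30928397  3.18645253] [ 529.06666406 -138.98392115  111.53994909] -58.638060064394786
```

The foot is 16.8 mm below the rim, so the lugs are already in the pockets. Rise the last 1.5 mm.

move_arm(increments=[{"tx": 0, "ty": 0, "tz": -0.1, "rx": 0, "ry": 0, "rz": 0, "gripper": -1}, {"tx": 0, "ty": 0, "tz": -0.06, "rx": 0, "ry": 0, "rz": 0, "gripper": -1}, {"tx": 0, "ty": 0, "tz": 0, "rx": 0, "ry": 0, "rz": 0, "gripper": -1}, {"tx": 0, "ty": 0, "tz": 0, "rx": 0, "ry": 0, "rz": 0, "gripper": -1}], squeeze=40)

```text
clock: 13.15
eef_pos: [529.0, -139.0, 113.0]
tcp_rot: [3.14, -0.0, -1.023]
contact_force: [-3.4, -3.8, 1.8]
opening: 0.223
```

```bash
python3 - <<'E'
from h import *
s=r.sense();print(s["wrist_torque"],s["contact_force"],s["eef_pos"],np.degrees(s["tcp_rot"][2]))
E
```

```text
[-0.85818537  0.55046152  0.2446183 ] [-3.4229954  -3.84800418  1.82935724] [ 529.0421262  -138.95200941  112.99127176] -58.636636682114386
```

Now release, wait for the fingers to open, and retreat upward.

move_arm(increments=[{"tx": 0, "ty": 0, "tz": 0, "rx": 0, "ry": 0, "rz": 0, "gripper": -0.3}, {"tx": 0, "ty": 0, "tz": 0, "rx": 0, "ry": 0, "rz": 0, "gripper": 0}, {"tx": 0, "ty": 0, "tz": 0, "rx": 0, "ry": 0, "rz": 0, "gripper": 0.3}, {"tx": 0, "ty": 0, "tz": 0, "rx": 0, "ry": 0, "rz": 0, "gripper": 0.6}, {"tx": 0, "ty": 0, "tz": 0, "rx": 0, "ry": 0, "rz": 0, "gripper": 0.6}, {"tx": 0, "ty": 0, "tz": -1, "rx": 0, "ry": 0, "rz": 0, "gripper": 0.6}, {"tx": 0, "ty": 0, "tz": -3, "rx": 0, "ry": 0, "rz": 0, "gripper": 0.6}, {"tx": 0, "ty": 0, "tz": -4, "rx": 0, "ry": 0, "rz": 0, "gripper": 0.6}, {"tx": 0, "ty": 0, "tz": -4, "rx": 0, "ry": 0, "rz": 0, "gripper": 0.6}, {"tx": -3, "ty": 0, "tz": -3, "rx": 0, "ry": 0, "rz": 0, "gripper": 0.6}, {"tx": -4, "ty": 0, "tz": 0, "rx": 0, "ry": 0, "rz": 0, "gripper": 0.6}, {"tx": 0, "ty": 0, "tz": 0, "rx": 0, "ry": 0, "rz": 0, "gripper": 0.6}], squeeze=40)

```text
clock: 14.35
eef_pos: [491.7, -76.1, 265.3]
tcp_rot: [-3.14, 0.0, -1.023]
contact_force: [-0.9, -0.6, -0.5]
opening: 0.806
```

```bash
python3 - <<'E'
from h import *
s,p,d,W,T,m=wrist()
print(s["clock"],s["eef_pos"],s["contact_force"],s["opening"])
R=np.hypot(W[...,0]-529.8,W[...,1]+138.7); k=(d>0)&(R<60)
for n,a,b in(("bar top",140,165),("flange",100,113),("rim",84,96)):
    t=k&(W[...,2]>a)&(W[...,2]<b); Q=W[t]; A=np.c_[Q[:,:2]-[529.8,-138.7],np.ones(len(Q))]
    print(n,len(Q),np.median(Q,0).round(1),np.linalg.lstsq(A,Q[:,2],rcond=None)[0].round(3) if len(Q)>10 else "")
    if n=="bar top" and len(Q): print(cv2.minAreaRect(Q[:,:2].astype(np.float32)))
t,_=r.grab_frame("side")
q=cv2.resize(t[120:320,200:400],(480,480),interpolation=cv2.INTER_CUBIC)
cv2.imwrite("pics/6.png",cv2.resize(np.hstack([p,q]),None,fx=0.7,fy=0.7)[:,:,::-1])
E
```

```text
14.35 [491.67900052 -76.05325167 265.28739046] [-0.87069998 -0.59626576 -0.47792376] 0.8063728559883637
bar top 2776 [ 530.3 -140.   148.7] [ -0.      0.    148.529]
((529.2374877929688, -138.24615478515625), (19.909950256347656, 63.3460693359375), 31.126821517944336)
flange 5417 [ 530.6 -139.9  105. ] [-0.00000e+00 -1.00000e-03  1.05015e+02]
rim 4499 [ 533.9 -147.4   89.9] [-1.0000e-03 -1.0000e-03  8.9839e+01]
```

View pics/6.png

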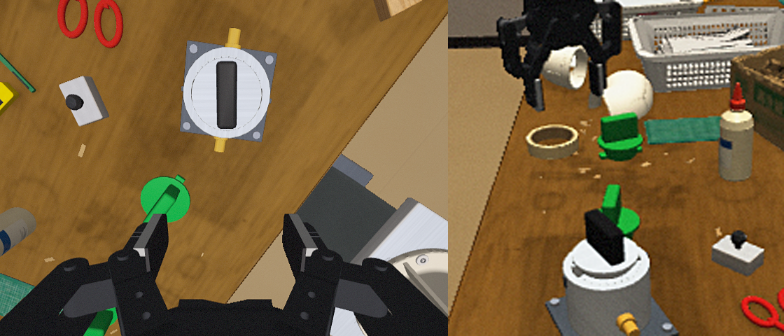

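The bar sits at (227,95) on the housing, with the flange level. The flange top is 15 mm above the rim, as expected when locked, and the bar has turned 82.7° from the notches. Handing in.

```bash
python3 -c "
from rig import r
print(r.sign_off())"
```

```text
the job is handed in; nothing more can be done
None
```

The filter housing is closed and the cap is locked. I set the silver cap in the mouth with its lugs in the notches and pushed it in about 23 mm. I turned it clockwise until I felt the stop (1.9 N m at about 84.8°), eased back about 2°, let it rise and released it.

**Last checks, with the gripper clear of the cap:**
- **Height:** the flange top is 15 mm above the rim and the bar top about 59 mm above it. Both match the locked heights.
- **Angle and level:** the bar has turned about 83° from the notches, and the flange is level.
- **Other objects:** I did not touch the green look-alikes, the steel weight, the glue bottle or the wooden block. I did not re-measure their positions at the end.

The first move command was refused for its format, so nothing moved. After that, all forces and torques I read stayed low, and the last reading was at 14.35 s of the 48 s allowed. No check failed or disagreed.

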